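Pack the cupping kit back into its crowded tray

TASK

The treatment is over: pack the cupping kit away in its tray. Push the suction pump's plunger fully home and lay the pump flat in the tray's middle channel, either way round, and stand every used cup upright on its rim in the lane for its size (red-nippled large cups in the wide lane, green-nippled small cups in the narrow one), easing the cups already there along the lane to make room, without lifting them out or tipping them over. Leave the other things on the trolley where they are.

Things in the scene. Friction and masses are not known exactly. Their poses are not given: they have to be found in the camera images.
- tray: white moulded tray with a red edge, 262 mm long (its x), 222 mm wide (its y), fixed; origin at the centre of its underside. Three open lanes run along its x: large cups on the +y side, pump channel in the middle, small cups on the -y side. Their floors are 4 mm above the table, the tops of all ribs and ends 17 mm; the ribs between the lanes are 10 mm wide
- pump_channel (a point): centre of the floor of the pump's channel: 222 mm long along x, 76 mm wide along y
- small_lane (a point): centre of the floor of the small cups' lane: 230 mm long along x, 48 mm wide along y; room for five small cups in a row, with 20 mm to spare in all
- pump_centre (a point): hand suction pump lying flat, 160 g. The point is on the axis of its cream barrel (27 mm thick), 13.5 mm above the underside; y along the pump towards the ring handle. Barrel y = -63 to 37 mm, green and red nozzle on to y = -107 mm. With the plunger home the pump is 214 mm long and this point is its middle, near its balance point
- plunger_ring (a point): middle of the pump's ring handle, a flat 58 mm wide (x), 42 mm long (y), 10 mm thick piece on the end of the plunger; axes as the pump's
- pump_plunger (a joint): how far the plunger is drawn out of the barrel, m: 0 is home, 0.06 fully out (the ring then stands 60 mm farther along the pump's y). It slides with about 0.3 N of friction, less than the pump's own grip on the table, and stays where it is left
- large_lane (a point): centre of the floor of the large cups' lane: 246 mm long along x, 64 mm wide along y; room for four large cups in a row, with 14 mm to spare in all
- packed_large_a_centre (a point): clear suction cup with a red valve nipple, 58 mm across the rim, 76 mm tall, 28 g, standing on its rim. The point is on its axis, 38 mm above the rim's underside; z is the axis, upward. The dome is 54 mm across 16 mm up, 52 at 31 mm, 39 at 48 mm: grip it across the dome 14 to 30 mm above the rim. Already stands in its lane at the start
- packed_large_b_centre (a point): clear suction cup with a red valve nipple, 58 mm across the rim, 76 mm tall, 28 g, standing on its rim. The point is on its axis, 38 mm above the rim's underside; z is the axis, upward. The dome is 54 mm across 16 mm up, 52 at 31 mm, 39 at 48 mm: grip it across the dome 14 to 30 mm above the rim. Already stands in its lane at the start
- packed_small_a_centre (a point): clear suction cup with a green valve nipple, 42 mm across the rim, 59 mm tall, 18 g, standing on its rim. The point is on its axis, 29 mm above the rim's underside; z is the axis, upward. The dome is 37 mm across 16 mm up, 35 at 22 mm, 27 at 34 mm: grip it across the dome 14 to 25 mm above the rim. Already stands in its lane at the start
- packed_small_b_centre (a point): clear suction cup with a green valve nipple, 42 mm across the rim, 59 mm tall, 18 g, standing on its rim. The point is on its axis, 29 mm above the rim's underside; z is the axis, upward. The dome is 37 mm across 16 mm up, 35 at 22 mm, 27 at 34 mm: grip it across the dome 14 to 25 mm above the rim. Already stands in its lane at the start
- packed_small_c_centre (a point): clear suction cup with a green valve nipple, 42 mm across the rim, 59 mm tall, 18 g, standing on its rim. The point is on its axis, 29 mm above the rim's underside; z is the axis, upward. The dome is 37 mm across 16 mm up, 35 at 22 mm, 27 at 34 mm: grip it across the dome 14 to 25 mm above the rim. Already stands in its lane at the start
- used_large_a_centre (a point): clear suction cup with a red valve nipple, 58 mm across the rim, 76 mm tall, 28 g, standing on its rim. The point is on its axis, 38 mm above the rim's underside; z is the axis, upward. The dome is 54 mm across 16 mm up, 52 at 31 mm, 39 at 48 mm: grip it across the dome 14 to 30 mm above the rim. Used cup, stands on the table at the start; may be absent
- used_large_b_centre (a point): clear suction cup with a red valve nipple, 58 mm across the rim, 76 mm tall, 28 g, standing on its rim. The point is on its axis, 38 mm above the rim's underside; z is the axis, upward. The dome is 54 mm across 16 mm up, 52 at 31 mm, 39 at 48 mm: grip it across the dome 14 to 30 mm above the rim. Used cup, stands on the table at the start; may be absent
- used_small_a_centre (a point): clear suction cup with a green valve nipple, 42 mm across the rim, 59 mm tall, 18 g, standing on its rim. The point is on its axis, 29 mm above the rim's underside; z is the axis, upward. The dome is 37 mm across 16 mm up, 35 at 22 mm, 27 at 34 mm: grip it across the dome 14 to 25 mm above the rim. Used cup, stands on the table at the start; may be absent
- used_small_b_centre (a point): clear suction cup with a green valve nipple, 42 mm across the rim, 59 mm tall, 18 g, standing on its rim. The point is on its axis, 29 mm above the rim's underside; z is the axis, upward. The dome is 37 mm across 16 mm up, 35 at 22 mm, 27 at 34 mm: grip it across the dome 14 to 25 mm above the rim. Used cup, stands on the table at the start; may be absent
- keypad_phone: white keypad phone lying flat, 117 x 51 x 15 mm, bystander; origin at the centre of its underside
- gel_tube: white gel tube with a blue cap lying flat, 44 x 148 x 30 mm, bystander; origin at the centre of its underside
- reflex_hammer: reflex hammer lying flat, 30 x 176 x 11 mm, bystander; origin at the centre of its underside

How it is judged:
By the outcome, as a careful person would: the job done as asked, in the order asked, and still so for the second after the job is handed in, with the robot touching nothing.
Of used_large_a, used_large_b, used_small_a, used_small_b only 3 to 4 are there at a start; the rules pass over those that are not, and their reading is None.
At some moment in a run one of used_large_a, used_large_b, used_small_a, used_small_b, pump may be knocked a few centimetres aside while the robot is not near it.
It also fails if it takes over 210 s, if anything falls off the work surface, if the arm or the gripper's body presses on something with over 40 N, if the wrist force passes 120 N, or if a joint passes its speed limit or range.

ROBOT

A 7-joint arm with a two-finger parallel gripper is mounted at the origin on a cart in front of the work surface, level with it; the furniture and walls round the work are solid. World frame = base frame: x ahead of the robot, y to its left, z up, the work surface at z = 0. Lengths are in m, angles in rad, forces in N, time in s.
With the tool pointing down it reaches from about 0.35 to 0.9 m from the base axis. Payload 19.9 kg.
Tool frame: the origin (TCP) lies midway between the tips of the shut fingers; the grasp point (between the pads) lies 19 mm behind it (arm.hold_point_z is the z of the grasp point in the tool frame, in m); z points along the fingers, y is the line along which they close (so a half turn about z gives the same grasp; the last joint's range is limited). The gripper opens to 85 mm and grips with 20 to 120 N. Pads are 22 mm wide; open, the fingers measure 114 mm over their backs; the gripper's body (76 mm by 85 mm) begins 54 mm behind the grasp point. The pads swing forward as they close: fully open they stand 13 mm farther back than shut.
Start: joints at [-1.228, 0.417, -0.01, 1.614, 0.005, 1.111, -0.053], TCP at [0.234, 0.58, 0.231] pointing down, gripper open.
Joint ranges: [-2.81, 2.81], [-0.39, 2.02], [-1.27, 1.25], [0.06, 2.57], [-1.19, 4.33], [0.19, 2], [-2.82, 2.82]. Speed limits (rad/s): [1.89, 1.89, 2.39, 2.39, 3.01, 3.01, 3.01].

INTERFACE

Orientations are given as [roll, pitch, yaw] about the fixed x, y, z axes, in that order (R = Rz(yaw) Ry(pitch) Rx(roll)).
In Python, from cell import arm gives the robot as it stands.
- The arm moves only by the tool carry_out, never from a script. Its argument "deltas" is a list of rows, each a list of 3 entries, a list of its own where there are three numbers: the shift along the tool's x, y, z in units of 0.15 m (1.0 is 0.15 m), then the turn, a rotation vector about the tool's x, y, z in units of pi/4 rad (1.0 is pi/4 rad), then the finger opening in mm, from 0 to 85.4. A call has 1 to 20 rows; each row is the pose to reach, as a shift and turn from the pose commanded when the call began, along the tool's axes at that moment; what a row does not reach only later rows make up. A row lasts 1/8 s, in which the tool goes at most 62.5 mm and 10.7 degrees, less where a joint would pass 70% of its speed; a pose out of reach is approached as far as the arm can. A call with a number of a shift or a turn outside -1 to 1 is refused whole. A call with a gripper value outside its range is refused whole. The fingers move at their own pace and stop on an object; "squeeze" is the grip in N (left out, the last holds). Time passes only in rows, so rows that repeat a pose let the fingers close. It gives the time, the measured TCP pose, the force, the opening and the grip force at its end, in the units of the state.
- arm.read_state(): the state, without advancing time (a new reading comes with each control period).
- arm.capture(name): name is "scene" or "top" or "wrist"; returns the picture (400x640x3 uint8, red, green, blue); there is no depth.
- arm.camera_params(name): a dict with "intrinsics" (3x3 intrinsics, pixels), "rvec" (rotation vector, rad) and "tvec" (3), from world to camera coordinates, as OpenCV has them; the wrist camera has in their place "mount" (4x4, takes a point from camera to tool coordinates, whose origin is the TCP and whose axes are the flange's). Camera axes: x right, y down, z forward; pixel columns grow to the right and rows downward; lengths in m; the calibration is good to about 2 mm. A picture is of the moment at which its call begins: read the wrist's pose just before it. camera_params takes no time and is no camera call.
- arm.finish_job(): hands the job in; it is judged then, once.
The state is a dict: "time": time; "joint_pos": joint angles; "dq": joint speeds; "joint_torque": joint torques, N m; "tool_pos": TCP position; "orientation": TCP orientation; "ft_force": force on the tool from outside, world axes, zero at the start; "moment": the same for the moment, N m; "opening": opening from 0.0 (shut) to 1.0 (fully open); "finger_force": force on a finger pad.
Only numpy, scipy, OpenCV 4.12 (cv2) and the standard library are available. Lean on these libraries where they do the work, as an engineer would, in place of code of your own. Each camera call takes 0.05 s, during which the arm holds its last target. There are 200 camera calls.

## Working session

There is one attempt and no reset: what is moved stays moved. The work goes in short steps, Python scripts to look and compute and a tool call to move; the robot and the scene stay as the last step left them, time stands still between calls to the robot, and variables do not carry over. Pictures are saved under pics/ and viewed, at most 14 in all, crops included, and the job is handed in when it is done.

Besides the shell and the picture viewer there is one more tool, called after "Request:" as name(argument=value, ...), one argument or row to a line, values as JSON. carry_out: Moves the arm, as the interface text tells. Its arguments: {"type":"object","properties":{"deltas":{"type":"array","items":{"type":"array"}},"squeeze":{"type":"number"}},"required":["deltas"]}

```bash
mkdir -p pics; ls
cat > h.py <<'E'
import numpy as np, cv2
from cell import arm
from scipy.spatial.transform import Rotation as R
def snap(n,f):
    im=arm.capture(n); cv2.imwrite('pics/'+f,cv2.cvtColor(im,cv2.COLOR_RGB2BGR)); return im
def ray(n,uv):
    p=arm.camera_params(n);K=np.array(p['intrinsics']);Rm=R.from_rotvec(np.ravel(p['rvec'])).as_matrix();t=np.ravel(p['tvec'])
    c=-Rm.T@t; d=Rm.T@np.linalg.solve(K,[uv[0],uv[1],1]); return c,d
def onz(n,uv,z):
    c,d=ray(n,uv); return c+d*(z-c[2])/d[2]
E
python3 - <<'E'
from h import *
s=arm.read_state();print(s['tool_pos'],s['orientation'],s['time'])
for n in('scene','top'):
    im=snap(n,n+'0.png');c,d=ray(n,(320,200));print(n,c,d)
    hsv=cv2.cvtColor(im,cv2.COLOR_RGB2HSV)
    for nm,(lo,hi) in dict(g=((40,90,50),(90,255,255)),r=((0,130,80),(8,255,255))).items():
        k,l,st,ce=cv2.connectedComponentsWithStats(cv2.inRange(hsv,lo,hi))
        for i in range(1,k):
            if st[i,4]>12: print(nm,st[i],ce[i].round(1))
E
```

```text
pics
[0.23389328 0.57919575 0.23065377] [-3.14031722e+00  1.07781228e-04  2.75788213e+00] 0.0
scene [0.34396556 0.54311573 1.04864457] [ 0.13924842 -0.49282833 -0.85893823]
g [200 120  11  20  27] [204.9 129.7]
g [183 153  10  16  24] [187.5 160.2]
g [124 165  23  24 372] [134.6 176.4]
g [ 81 183  24  24 414] [ 92.7 194.2]
g [169 190   9  20  31] [172.6 198.8]
g [  31  211   50   56 1024] [ 53.9 243.6]
g [228 288  12   9  70] [233.9 291.6]
r [454 120 124  42 725] [518.  138.4]
r [265 139  10  18  40] [269.4 147.4]
r [456 139   8   4  19] [459.4 140.3]
r [463 146  93  36 260] [509.4 162.6]
r [  9 157  21  50 728] [ 19.5 182.6]
r [463 160  86  33 190] [509.1 176.3]
r [369 169  10  21  62] [373.5 179. ]
r [454 169  24   9  40] [463.5 172.8]
r [482 179  61  27 133] [515.2 192.1]
r [253 187 103  33 129] [304.7 203.3]
r [473 187  63  27 148] [505.1 200.7]
r [446 190  35  14  69] [464.8 196.9]
r [442 200  36  14  87] [460.  206.3]
r [436 213   8   8  46] [439.6 216.7]
r [441 224  33  19 160] [456.5 232.8]
r [438 236  34  15  49] [455.8 243.4]
r [431 250  38  19  91] [449.  258.7]
r [428 257
[... 431 characters left out ...]
 13] [416.4 173.6]
g [410 231   4   4  14] [411.5 232.7]
r [371 143  26   4  56] [383.5 144.5]
r [218 149   7   7  38] [220.8 152.4]
r [360 258  27   5  67] [372.8 260.3]
r [384 330   4  16  16] [385.5 337.5]
r [385 330  23  70 323] [395.3 365. ]
r [422 331   7  41  63] [425.7 352.7]
r [462 333  16  67 422] [470.2 370.1]
r [415 335   9  44  79] [418.8 356.5]
r [438 337   5  25  50] [440. 348.]
r [453 337   7  26  56] [455.9 348.7]
r [374 342   7  27  27] [377.2 355. ]
r [439 345  11  55 127] [444.6 372.7]
r [424 352  10  44  77] [428.8 373.9]
r [431 363   9  37  66] [435.1 381. ]
r [450 371   4  12  18] [451.3 376.9]
r [415 373   9  27  53] [419.3 386.1]
r [409 381   7  19  31] [412.1 390.3]
```

```bash
python3 -c "
import cv2
" ; ls pics
```

```text
scene0.png
top0.png
```

View pics/top0.png

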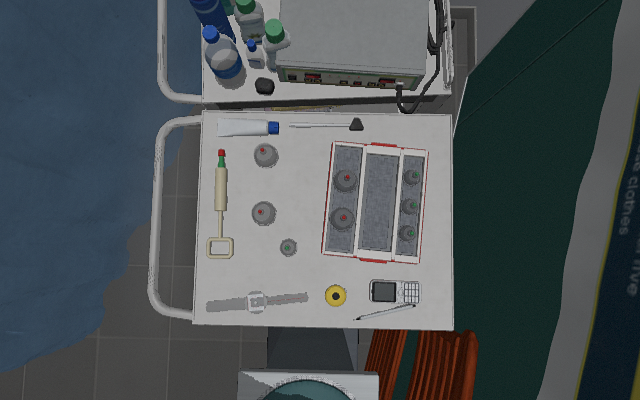

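View pics/scene0.png

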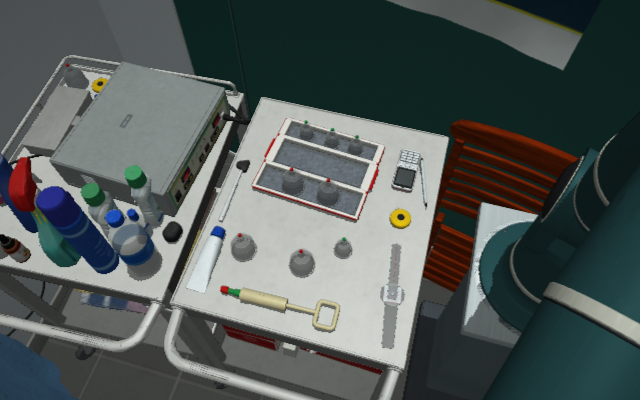

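The top view shows the tray at about (375,203). Two used large cups are at (265,155) and (263,213), and one used small cup is at (288,247). The pump is at (220,205) with its plunger drawn out and the ring at (219,247). The scene view shows the same three used cups.

```bash
python3 - <<'E'
from h import *
P={n:cv2.imread(f'pics/{n}0.png') for n in('top','scene')}
def blobs(n,roi):
    x0,y0,x1,y1=roi;h=cv2.cvtColor(P[n],cv2.COLOR_BGR2HSV)
    for nm,m in dict(g=cv2.inRange(h,(40,70,40),(90,255,255)),r=cv2.inRange(h,(0,90,60),(8,255,255))|cv2.inRange(h,(172,90,60),(180,255,255))).items():
        m2=np.zeros_like(m);m2[y0:y1,x0:x1]=m[y0:y1,x0:x1]
        k,l,st,ce=cv2.connectedComponentsWithStats(m2,connectivity=8)
        for i in range(1,k):
            if st[i,4]>2: yield nm,st[i],ce[i]
for nm,st,ce in blobs('top',(205,112,430,265)):
    z=.056 if nm=='g' else .072
    print(nm,st,ce.round(1),'xy@cup',onz('top',ce,z+(.004 if ce[0]>300 else 0)).round(4)[:2])
print('scene')
for nm,st,ce in blobs('scene',(210,115,390,330)):
    z=.056 if nm=='g' else .072
    print(nm,st,ce.round(1),'xy@cup',onz('scene',ce,z+(.004 if ce[1]<200 else 0)).round(4)[:2])
# pump
t=P['top'];h=cv2.cvtColor(t,cv2.COLOR_BGR2HSV)
m=cv2.inRange(h,(12,25,90),(40,200,255));m[:, :203]=0;m[:,240:]=0;m[:145]=0;m[265:]=0
k,l,st,ce=cv2.connectedComponentsWithStats(m)
for i in range(1,k):
    if st[i,4]>20:print('pump',st[i],ce[i])
for v in range(148,262,4):
    u=np.where(m[v])[0]
    if len(u):print(v,u.min(),u.max(),onz('top',(u.mean(),v),.0135).round(4)[:2])
E
python3 - <<'E'
import cv2
t=cv2.imread('pics/top0.png')
cv2.imwrite('pics/c1.png',cv2.resize(t[110:275,200:435],None,fx=3.4,fy=3.4,interpolation=cv2.INTER_CUBIC))
E
```

```text
g [218 156   7  11  59] [220.8 161.4] xy@cup [0.6188 0.204 ]
g [415 172   4   4  14] [416.3 173.5] xy@cup [ 0.5996 -0.2294]
g [413 203   4   4  12] [414.2 204.3] xy@cup [ 0.5314 -0.2251]
g [410 231   4   4  14] [411.5 232.7] xy@cup [ 0.4693 -0.2192]
g [285 246   4   4  12] [286.5 247.5] xy@cup [0.4312 0.0521]
r [321 142  12 111 113] [326.5 197.1] xy@cup [ 0.5417 -0.0327]
r [346 142   3   1   3] [347. 142.] xy@cup [ 0.6634 -0.0751]
r [371 142  26   5  68] [383.  144.4] xy@cup [ 0.6596 -0.1535]
r [364 144   3   2   6] [365.  144.5] xy@cup [ 0.6586 -0.1143]
r [218 149   7   7  44] [221.  152.3] xy@cup [0.636  0.2006]
r [260 148   4   4  14] [261.7 149.5] xy@cup [0.644  0.1113]
r [401 148   3   1   3] [402. 148.] xy@cup [ 0.6524 -0.1948]
r [427 158   1   8   8] [427.  161.5] xy@cup [ 0.6237 -0.2489]
r [426 171   1   8   8] [426.  174.5] xy@cup [ 0.5952 -0.2467]
r [346 175   4   4  12] [347.2 176.3] xy@cup [ 0.5878 -0.0768]
r [425 183   1   8   8] [425.  186.5] xy@cup [ 0.569  -0.2446]
r [424 195   1   8   8] [424.  198.5] xy@cup [ 0.543  -0.2424]
r [423 208   1   9   9] [423. 212.] xy@cu
[... 1949 characters left out ...]
59]
pump [206 167  27  92 868] [219.76152074 212.49078341]
168 216 225 [0.6111 0.2143]
172 215 226 [0.6017 0.2139]
176 215 225 [0.5923 0.2147]
180 215 225 [0.583  0.2143]
184 215 225 [0.5736 0.2139]
188 215 225 [0.5643 0.2135]
192 215 225 [0.5549 0.2131]
196 215 225 [0.5456 0.2127]
200 215 225 [0.5363 0.2123]
204 215 225 [0.5271 0.212 ]
208 215 225 [0.5178 0.2116]
212 219 221 [0.5086 0.2112]
216 219 221 [0.4993 0.2108]
220 218 221 [0.4901 0.2116]
224 218 221 [0.4809 0.2112]
228 218 221 [0.4717 0.2108]
232 218 221 [0.4625 0.2104]
236 218 221 [0.4534 0.21  ]
240 207 232 [0.4442 0.2097]
244 206 232 [0.4351 0.2104]
248 206 232 [0.426 0.21 ]
252 206 232 [0.4169 0.2097]
256 207 231 [0.4078 0.2093]
```

View pics/c1.png

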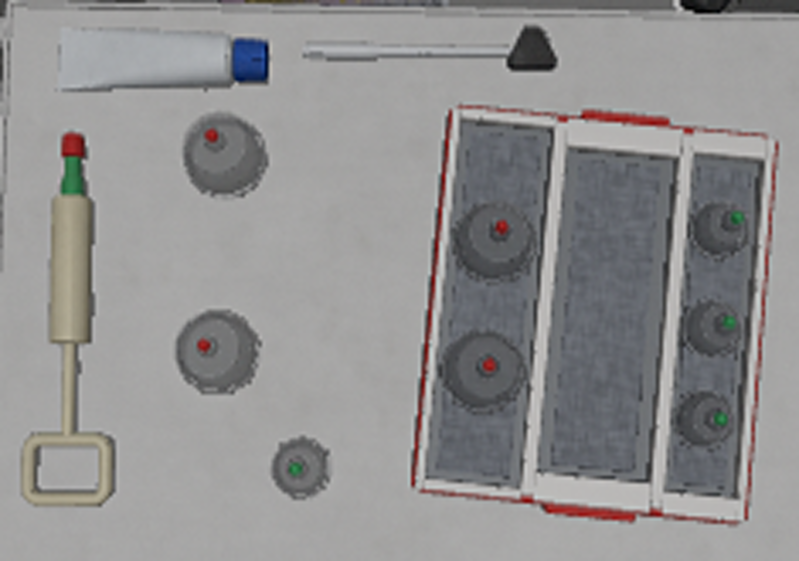

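The zoomed crop shows all the cups and the tray corners (455,108), (776,142), (745,521) and (413,488). I'll use these to compute the tray frame.

Run:
```python
from h import *
t=cv2.imread('pics/top0.png');h=cv2.cvtColor(t,cv2.COLOR_BGR2HSV)
m=(cv2.inRange(h,(0,70,60),(10,255,255))|cv2.inRange(h,(170,70,60),(180,255,255)))
m[:,:318]=0;m[:,430:]=0;m[:140]=0;m[266:]=0
# left/right edge lines and end lines: fit world points at z=.017
pts=np.argwhere(m)[:,::-1];W=np.array([onz('top',p,.017)[:2] for p in pts])
ctr=np.array([.537,-.145]);a=-.077
for it in range(3):
    ex=np.array([np.cos(a),np.sin(a)]);ey=np.array([-ex[1],ex[0]])
    L=np.c_[(W-ctr)@ex,(W-ctr)@ey]
    sl=[]
    for s in(1,-1):
        k=(abs(L[:,1]*s-.111)<.006)&(abs(L[:,0])<.12); f=np.polyfit(L[k,0],L[k,1],1);print('side',s,k.sum(),f);sl.append(f)
    e=[]
    for s in(1,-1):
        k=(abs(L[:,0]*s-.131)<.008)&(abs(L[:,1])>.05)&(abs(L[:,1])<.105);print('end',s,k.sum(),L[k,0].mean(),L[k,0].std());e.append(L[k,0].mean())
    ctr=ctr+ex*(e[0]+e[1])/2+ey*(sl[0][1]+sl[1][1])/2;a+=(sl[0][0]+sl[1][0])/2
print('tray',ctr,a)
# channel floor (z=.004..) by brightness: white rims
ex=np.array([np.cos(a),np.sin(a)]);ey=np.array([-ex[1],ex[0]])
C=dict(ulA=(.6433,.111),ulB=(.508,.1117),us=(.4307,.0522),plA=(.5875,-.0765),plB=(.4993,-.0702),psA=(.5985,-.2288),psB=(.531,-.2244),psC=(.469,-.2191))
for k,v in C.items(): print(k,((np.array(v)-ctr)@ex).round(4),((np.array(v)-ctr)@ey).round(4))
s=arm.read_state();print(s['tool_pos'],R.from_euler('xyz',s['orientation']).as_matrix().round(4))
```

```text
side 1 117 [-0.00352591  0.11210977]
side -1 87 [-0.00302271 -0.11069951]
end 1 31 0.13488728432999902 0.0006353527653322918
end -1 46 -0.12754379900357857 0.000762527930056068
side 1 116 [-0.00031733  0.11137803]
side -1 86 [ 0.00023254 -0.11143413]
end 1 31 0.13119848168592954 0.0005644712760013649
end -1 48 -0.1311915916719719 0.0007891246479757881
side 1 116 [-0.00027494  0.11140608]
side -1 86 [ 0.00027494 -0.11140608]
end 1 31 0.13119480537642608 0.0005642743636470256
end -1 48 -0.1311948359157977 0.0007897506963672916
tray [ 0.54071627 -0.14460763] -0.08031670694748769
ulA 0.0817 0.263
ulB -0.0532 0.2529
us -0.1255 0.1873
plA 0.0412 0.0716
plB -0.0473 0.0708
psA 0.0644 -0.0793
psB -0.0033 -0.0803
psC -0.0655 -0.08
[0.23391868 0.57923878 0.23072526] [[-9.273e-01  3.744e-01 -3.000e-04]
 [ 3.744e-01  9.273e-01 -1.100e-03]
 [-1.000e-04 -1.100e-03 -1.000e+00]]
```

```bash
cat >> h.py <<'E'
def to(*tg):
    """units for targets (x,y,z[,yaw]) from the pose as measured now"""
    s=arm.read_state();M=R.from_euler('xyz',s['orientation'])
    print('t %.1f'%s['time'],'at',np.round(s['tool_pos'],4),'yaw %.4f'%s['orientation'][2],'rp',np.round(s['orientation'][:2],4),'F',np.round(s['ft_force'],1),'op',round(s['opening'],3))
    for x,y,z,*w in tg:
        d=M.inv().apply(np.array([x,y,z])-s['tool_pos'])/.15
        r=(M.inv()*R.from_euler('xyz',[np.pi,0,w[0] if w else s['orientation'][2]])).as_rotvec()/(np.pi/4)
        print((x,y,z),'->',d.round(3).tolist(),r.round(3).tolist())
TC=np.array([.5407,-.1446]);TA=-.0803
def tray(x,y):
    ex=np.array([np.cos(TA),np.sin(TA)]);return TC+x*ex+y*np.array([-ex[1],ex[0]])
E
python3 -c "
from h import *
to((.31,.40,.2,3.164),(.385,.2095,.15,3.164))"
```

```text
t 0.1 at [0.2339 0.5792 0.2307] yaw 2.7578 rp [-3.1405e+00  1.0000e-04] F [ 0.6 -0.5  0.2] op 0.997
(0.31, 0.4, 0.2) -> [-0.918, -0.918, 0.206] [-0.001, -0.0, -0.517]
(0.385, 0.2095, 0.15) -> [-1.857, -1.908, 0.54] [-0.001, -0.0, -0.517]
```

Request:
carry_out(
  deltas=[
    [[-0.92,-0.92,0.2],[0,0,-0.517],0],
    [[-0.92,-0.92,0.2],[0,0,-0.517],0],
    [[-0.92,-0.92,0.2],[0,0,-0.517],0],
    [[-0.92,-0.92,0.2],[0,0,-0.517],0],
    [[-0.92,-0.92,0.2],[0,0,-0.517],0],
    [[-0.92,-0.92,0.2],[0,0,-0.517],0],
    [[-0.92,-0.92,0.2],[0,0,-0.517],0],
  ],
  squeeze=20,
)

```text
time: 0.98
tool_pos: [0.3097, 0.4009, 0.2012]
orientation: [3.142, -0.0, -3.118]
ft_force: [0.0, 0.5, 0.6]
opening: -0.002
finger_force: 0.0
```

```bash
python3 -c "
from h import *
to((.375,.27,.12,3.164),(.375,.21,.1,3.164),(.375,.21,.006,3.164))"
```

```text
t 1.0 at [0.3097 0.4009 0.2012] yaw -3.1177 rp [ 3.1416e+00 -2.0000e-04] F [0.  0.5 0.6] op -0.002
(0.375, 0.27, 0.12) -> [-0.415, -0.883, 0.541] [0.0, -0.0, 0.002]
(0.375, 0.21, 0.1) -> [-0.405, -1.283, 0.675] [0.0, -0.0, 0.002]
(0.375, 0.21, 0.006) -> [-0.405, -1.283, 1.301] [0.0, -0.0, 0.002]
```

Request:
carry_out(
  deltas=[
    [[-0.415,-0.88,0.6],[0,0,0],0],
    [[-0.415,-0.88,0.6],[0,0,0],0],
    [[-0.415,-0.88,0.6],[0,0,0],0],
    [[-0.415,-0.88,0.6],[0,0,0],0],
    [[-0.415,-0.88,0.6],[0,0,0],0],
  ],
)

```text
time: 1.6
tool_pos: [0.3753, 0.2705, 0.1116]
orientation: [3.141, 0.0, -3.118]
ft_force: [0.3, -0.6, -0.3]
opening: 0.002
finger_force: 0.0
```

```bash
python3 -c "
from h import *
to((.375,.21,.06,3.164),(.375,.21,.006,3.164),(.432,.2112,.006,3.164),(.44,.2114,.006,3.164))"
```

```text
t 1.6 at [0.3753 0.2705 0.1116] yaw -3.1183 rp [3.1411e+00 1.0000e-04] F [ 0.3 -0.6 -0.3] op 0.002
(0.375, 0.21, 0.06) -> [0.012, -0.403, 0.344] [0.001, 0.0, 0.001]
(0.375, 0.21, 0.006) -> [0.012, -0.403, 0.704] [0.001, 0.0, 0.001]
(0.432, 0.2112, 0.006) -> [-0.368, -0.404, 0.704] [0.001, 0.0, 0.001]
(0.44, 0.2114, 0.006) -> [-0.422, -0.404, 0.704] [0.001, 0.0, 0.001]
```

Request:
carry_out(
  deltas=[
    [[0.01,-0.4,0.35],[0,0,0],0],
    [[0.01,-0.4,0.35],[0,0,0],0],
    [[0.01,-0.4,0.7],[0,0,0],0],
    [[0.01,-0.4,0.7],[0,0,0],0],
    [[-0.06,-0.4,0.7],[0,0,0],0],
    [[-0.1,-0.4,0.7],[0,0,0],0],
    [[-0.14,-0.4,0.7],[0,0,0],0],
    [[-0.18,-0.4,0.7],[0,0,0],0],
    [[-0.22,-0.4,0.7],[0,0,0],0],
    [[-0.26,-0.4,0.7],[0,0,0],0],
    [[-0.3,-0.4,0.7],[0,0,0],0],
    [[-0.33,-0.4,0.7],[0,0,0],0],
    [[-0.36,-0.4,0.7],[0,0,0],0],
    [[-0.38,-0.4,0.7],[0,0,0],0],
    [[-0.4,-0.4,0.7],[0,0,0],0],
    [[-0.42,-0.4,0.7],[0,0,0],0],
    [[-0.42,-0.4,0.7],[0,0,0],0],
    [[-0.36,-0.4,0.7],[0,0,0],0],
    [[-0.36,-0.4,0.2],[0,0,0],0],
    [[-0.36,-0.4,0.2],[0,0,0],0],
  ],
)

```text
time: 4.1
tool_pos: [0.4314, 0.2112, 0.0841]
orientation: [3.14, 0.003, -3.119]
ft_force: [0.6, 0.9, -1.4]
opening: 0.007
finger_force: 0.0
```

```bash
cat >> h.py <<'E'
def pump(f,u0=200,u1=242,v0=140,v1=265):
    im=snap('top',f);h=cv2.cvtColor(im,cv2.COLOR_RGB2HSV)
    m=cv2.inRange(h,(12,40,90),(40,200,255));m[:,:u0]=0;m[:,u1:]=0;m[:v0]=0;m[v1:]=0
    v,u=np.nonzero(m);return m,u,v,np.array([onz('top',p,.0135)[:2] for p in zip(u,v)])
E
python3 -c "
from h import *
to((.5,.2,.1,3.164))
m,u,v,W=pump('top1.png')
for q in range(v.min(),v.max()+1,3):
  k=np.where(m[q])[0]
  if len(k):print(q,k.min(),k.max(),onz('top',(k.mean(),q),.0135).round(4)[:2])
cv2.imwrite('pics/c2.png',cv2.resize(cv2.imread('pics/top1.png')[110:290,190:350],None,fx=3,fy=3))
"
```

```text
t 4.1 at [0.4314 0.2112 0.0841] yaw -3.1192 rp [3.1398 0.0033] F [ 0.6  0.9 -1.4] op 0.007
(0.5, 0.2, 0.1) -> [-0.456, -0.084, -0.105] [0.002, 0.004, 0.0]
153 222 222 [0.6466 0.2122]
165 217 225 [0.6182 0.2134]
168 216 226 [0.6112 0.2131]
171 216 226 [0.6041 0.2128]
174 216 226 [0.5971 0.2125]
177 216 226 [0.59  0.212]
180 215 226 [0.583  0.2131]
183 215 226 [0.576  0.2128]
186 215 225 [0.5689 0.2137]
189 215 225 [0.5619 0.2134]
192 215 226 [0.555  0.2115]
195 215 226 [0.548  0.2117]
198 215 225 [0.541  0.2123]
201 215 225 [0.534  0.2122]
204 215 225 [0.5271 0.212 ]
207 215 225 [0.5201 0.2117]
210 219 221 [0.5132 0.2114]
213 219 221 [0.5062 0.2111]
216 219 221 [0.4993 0.2108]
219 208 231 [0.4924 0.2117]
222 207 232 [0.4855 0.2114]
225 207 232 [0.4786 0.2111]
228 207 232 [0.4717 0.2108]
231 207 232 [0.4648 0.2105]
234 209 232 [0.4582 0.1995]
237 211 229 [0.4511 0.2088]
```

View pics/c2.png

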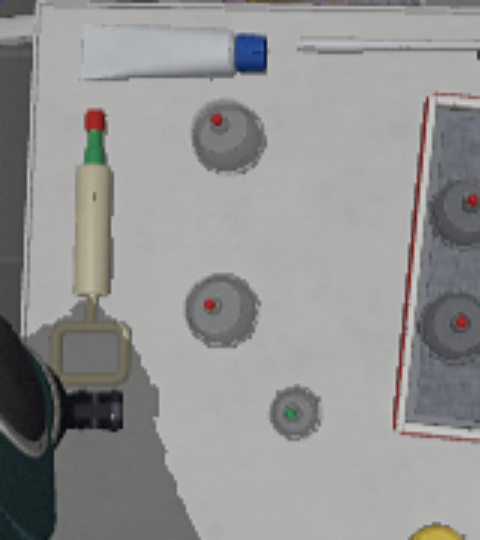

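Pump home: the ring sits against the neck, the overall length measures about 214 mm, and the centre is near (0.5575, 0.212).

```bash
python3 -c "
from h import *
to((.5575,.2122,.084,3.161),(.5575,.2122,.004,3.161))"
```

```text
t 4.2 at [0.4315 0.2112 0.0842] yaw -3.1191 rp [3.1396 0.0035] F [1.  0.9 1.6] op 0.004
(0.5575, 0.2122, 0.084) -> [-0.84, -0.013, 0.004] [0.003, 0.004, 0.004]
(0.5575, 0.2122, 0.004) -> [-0.838, -0.014, 0.537] [0.003, 0.004, 0.004]
```

Request:
carry_out(
  deltas=[
    [[-0.84,-0.013,-0.1],[0,0,0],60],
    [[-0.84,-0.013,-0.1],[0,0,0],60],
    [[-0.84,-0.013,0],[0,0,0],60],
    [[-0.84,-0.013,0],[0,0,0],60],
    [[-0.84,-0.013,0.25],[0,0,0],60],
    [[-0.84,-0.013,0.5],[0,0,0],60],
    [[-0.84,-0.013,0.537],[0,0,0],60],
    [[-0.84,-0.013,0.537],[0,0,0],60],
    [[-0.84,-0.013,0.537],[0,0,0],15],
    [[-0.84,-0.013,0.537],[0,0,0],15],
    [[-0.84,-0.013,0.537],[0,0,0],15],
    [[-0.84,-0.013,0.537],[0,0,0],15],
    [[-0.84,-0.013,0.537],[0,0,0],15],
    [[-0.84,-0.013,0.4],[0,0,0],15],
    [[-0.84,-0.013,0.2],[0,0,0],15],
    [[-0.84,-0.013,-0.2],[0,0,0],15],
    [[-0.84,-0.013,-0.4],[0,0,0],15],
    [[-0.84,-0.013,-0.4],[0,0,0],15],
  ],
  squeeze=40,
)

```text
time: 6.4
tool_pos: [0.5581, 0.2118, 0.1451]
orientation: [3.14, 0.005, -3.119]
ft_force: [-0.3, 0.5, -2.4]
opening: 0.298
finger_force: 40.1
```

```bash
python3 -c "
from h import *
print(tray(0,-.008))
to((.5575,.07,.14,3.061),(.5401,-.08,.14,3.061))
snap('top','top2.png')
cv2.imwrite('pics/c3.png',cv2.resize(cv2.imread('pics/top2.png')[110:290,190:430],None,fx=3,fy=3))"
```

```text
[ 0.54005829 -0.15257422]
t 6.4 at [0.5581 0.2118 0.1451] yaw -3.1194 rp [3.1396 0.0049] F [-0.3  0.5 -2.4] op 0.298
(0.5575, 0.07, 0.14) -> [0.025, -0.945, 0.032] [0.003, 0.006, 0.131]
(0.5401, -0.08, 0.14) -> [0.163, -1.942, 0.029] [0.003, 0.006, 0.131]
```

View pics/c3.png

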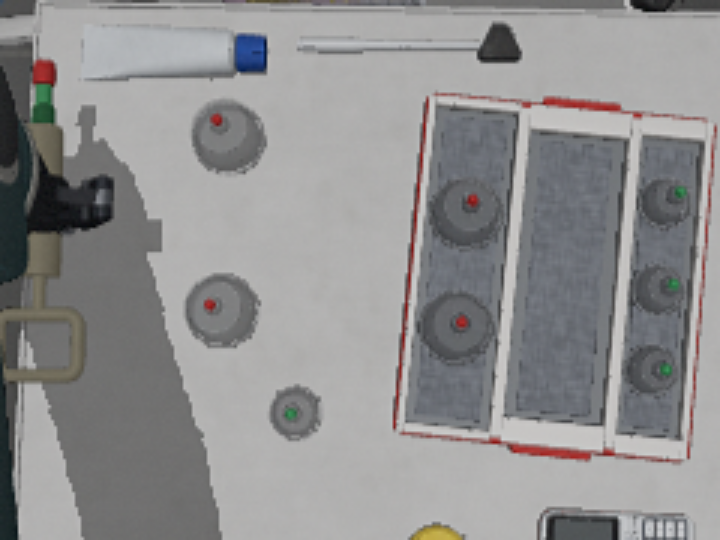

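The pump is held level, with tip at (43,70) and ring at (40,345) in the crop. Nothing else has moved.

Request:
carry_out(
  deltas=[
    [[0.03,-0.95,0],[0,0,0.131],15],
    [[0.03,-0.95,0],[0,0,0.131],15],
    [[0.03,-0.95,0],[0,0,0.131],15],
    [[0.03,-0.95,0],[0,0,0.131],15],
    [[0.03,-0.95,0],[0,0,0.131],15],
  ],
)

```text
time: 7.08
tool_pos: [0.5552, 0.0703, 0.1409]
orientation: [3.141, -0.001, 3.063]
ft_force: [-1.2, 0.5, -1.7]
opening: 0.298
finger_force: 40.1
```

Request:
carry_out(
  deltas=[
    [[0.06,-0.99,0],[0,0,0],15],
    [[0.06,-0.99,0],[0,0,0],15],
    [[0.06,-0.99,0],[0,0,0],15],
    [[0.06,-0.99,0],[0,0,0],15],
    [[0.06,-0.99,0],[0,0,0],15],
  ],
)

```text
time: 7.7
tool_pos: [0.5349, -0.0766, 0.1412]
orientation: [3.141, -0.0, 3.063]
ft_force: [-0.4, -0.9, -1.2]
opening: 0.298
finger_force: 40.2
```

```bash
python3 -c "
from h import *
to((.5401,-.1526,.14,3.0613),(.5401,-.1526,.045,3.0613))"
```

```text
t 7.7 at [ 0.5349 -0.0766  0.1412] yaw 3.0632 rp [ 3.1411e+00 -2.0000e-04] F [-0.4 -0.9 -1.2] op 0.298
(0.5401, -0.1526, 0.14) -> [-0.074, -0.502, 0.008] [0.001, -0.0, 0.002]
(0.5401, -0.1526, 0.045) -> [-0.074, -0.503, 0.641] [0.001, -0.0, 0.002]
```

Request:
carry_out(
  deltas=[
    [[-0.074,-0.503,0.0],[0,0,0],15],
    [[-0.074,-0.503,0.0],[0,0,0],15],
    [[-0.074,-0.503,0.3],[0,0,0],15],
    [[-0.074,-0.503,0.64],[0,0,0],15],
    [[-0.074,-0.503,0.64],[0,0,0],15],
    [[-0.074,-0.503,0.64],[0,0,0],15],
  ],
)

```text
time: 8.45
tool_pos: [0.5406, -0.154, 0.0469]
orientation: [-3.142, 0.001, 3.062]
ft_force: [-0.6, -0.4, -1.4]
opening: 0.302
finger_force: 40.2
```

```bash
python3 -c "
from h import *
to((.5401,-.1526,.045,3.0613),(.5401,-.1526,.009,3.0613))
a=snap('top','top3.png');b=snap('scene','sc3.png')
a=cv2.imread('pics/top3.png')[115:285,310:450];b=cv2.imread('pics/sc3.png')[90:260,230:420]
cv2.imwrite('pics/c4.png',cv2.hconcat([cv2.resize(a,(280*7//5,476)),cv2.resize(b,(404,476))]))
h=cv2.cvtColor(cv2.imread('pics/top3.png'),cv2.COLOR_BGR2HSV)
m=cv2.inRange(h,(12,40,90),(40,200,255));m[:,:360]=0;m[:,410:]=0;m[:140]=0;m[270:]=0
for q in range(140,270,2):
  k=np.where(m[q])[0]
  if len(k)>1:print(q,k.min(),k.max(),onz('top',(k.mean(),q),.055).round(4)[:2])
"
```

```text
t 8.4 at [ 0.5406 -0.154   0.0469] yaw 3.0619 rp [-3.1415e+00  1.4000e-03] F [-0.6 -0.4 -1.4] op 0.302
(0.5401, -0.1526, 0.045) -> [0.004, 0.009, 0.013] [-0.0, 0.002, 0.001]
(0.5401, -0.1526, 0.009) -> [0.004, 0.009, 0.253] [-0.0, 0.002, 0.001]
```

View pics/c4.png

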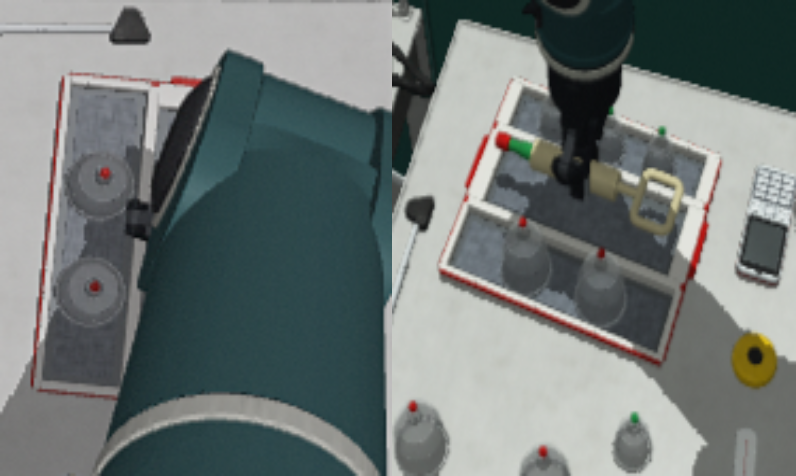

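The scene view shows the pump hovering over its channel, with the tip near crop (500,140) and the ring near (658,200). I'll measure its ends in the tray frame.

```bash
python3 -c "
from h import *
h=cv2.cvtColor(cv2.imread('pics/sc3.png'),cv2.COLOR_BGR2HSV)
ex=np.array([np.cos(TA),np.sin(TA)]);ey=np.array([-ex[1],ex[0]])
def rep(n,m,z):
  v,u=np.nonzero(m);W=np.array([onz('scene',p,z)[:2] for p in zip(u,v)])-TC;L=np.c_[W@ex,W@ey]
  print(n,len(u),u.min(),u.max(),v.min(),v.max(),np.percentile(L,[0,2,50,98,100],axis=0).round(4).tolist())
z=.0565
r=cv2.inRange(h,(0,120,60),(8,255,255))|cv2.inRange(h,(172,120,60),(180,255,255));x=np.zeros_like(r);x[132:146,278:290]=r[132:146,278:290];rep('tip',x,z)
c=cv2.inRange(h,(12,40,60),(40,200,255));x=np.zeros_like(c);x[145:175,342:372]=c[145:175,342:372];rep('ring',x,z)
x=np.zeros_like(c);x[130:170,290:337]=c[130:170,290:337];rep('barrel',x,z)
g=cv2.inRange(h,(40,70,40),(90,255,255));x=np.zeros_like(g);x[132:150,280:300]=g[132:150,280:300];rep('green',x,z)
"
```

```text
tip 39 278 285 134 143 [[0.0898, -0.0232], [0.0906, -0.021], [0.0987, -0.0106], [0.1127, -0.0022], [0.1136, -0.0016]]
ring 258 342 366 150 173 [[-0.1081, -0.0412], [-0.1068, -0.04], [-0.0822, -0.0099], [-0.057, 0.0203], [-0.0529, 0.0214]]
barrel 284 295 336 140 161 [[-0.0407, -0.026], [-0.0384, -0.0249], [-0.008, -0.0108], [0.063, 0.0049], [0.0652, 0.0057]]
green 57 285 295 139 146 [[0.0642, -0.0181], [0.0652, -0.0177], [0.0764, -0.0101], [0.0898, -0.0024], [0.0909, -0.0016]]
```

Request:
carry_out(
  deltas=[
    [[0.004,0.009,0.1],[0,0,0],15],
    [[0.004,0.009,0.2],[0,0,0],15],
    [[0.004,0.009,0.25],[0,0,0],15],
    [[0.004,0.009,0.255],[0,0,0],15],
    [[0.004,0.009,0.257],[0,0,0],15],
    [[0.004,0.009,0.257],[0,0,0],40],
    [[0.004,0.009,0.257],[0,0,0],40],
    [[0.004,0.009,0.257],[0,0,0],40],
    [[0.004,0.009,0.15],[0,0,0],40],
    [[0.004,0.009,0.0],[0,0,0],40],
    [[0.004,0.009,-0.3],[0,0,0],40],
    [[0.004,0.009,-0.6],[0,0,0],40],
    [[0.004,0.009,-0.6],[0,0,0],40],
  ],
)

```text
time: 10.18
tool_pos: [0.5408, -0.1537, 0.1396]
orientation: [-3.141, 0.006, 3.061]
ft_force: [0.2, 0.9, -0.1]
opening: 0.464
finger_force: 0.0
```

```bash
python3 -c "
from h import *
for n,x,y in(('psC',-.0655,-.08),('psB',-.0033,-.08)):print(n,tray(x,y))
to((*tray(-.0655,-.08),.14,3.0613),(*tray(-.0655,-.08),.017,3.0613))
b=snap('scene','sc4.png')
h=cv2.cvtColor(b,cv2.COLOR_RGB2HSV)
cv2.imwrite('pics/c5.png',cv2.resize(cv2.imread('pics/sc4.png')[90:350,200:440],None,fx=2.2,fy=2.2))
"
```

```text
psC [ 0.46899396 -0.21908822]
psB [ 0.53099354 -0.22407751]
t 10.2 at [ 0.5408 -0.1537  0.1396] yaw 3.0609 rp [-3.141   0.0064] F [ 0.2  0.9 -0.1] op 0.464
(np.float64(0.468993963028531), np.float64(-0.21908821559042968), 0.14) -> [0.442, -0.473, -0.005] [-0.001, 0.008, -0.001]
(np.float64(0.468993963028531), np.float64(-0.21908821559042968), 0.017) -> [0.447, -0.473, 0.815] [-0.001, 0.008, -0.001]
```

View pics/c5.png

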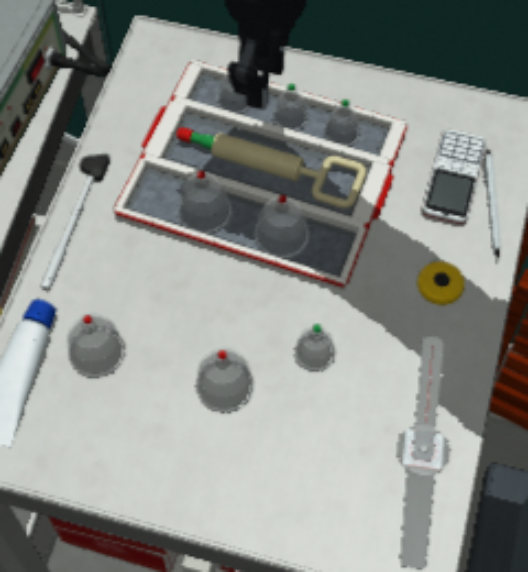

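Request:
carry_out(
  deltas=[
    [[0.442,-0.473,0],[0,0.008,0],47],
    [[0.442,-0.473,0],[0,0.008,0],47],
    [[0.442,-0.473,0.3],[0,0.008,0],47],
    [[0.442,-0.473,0.3],[0,0.008,0],47],
    [[0.442,-0.473,0.3],[0,0.008,0],47],
  ],
)

```text
time: 10.85
tool_pos: [0.4676, -0.2184, 0.091]
orientation: [-3.142, -0.007, 3.061]
ft_force: [-0.3, -0.7, 1.0]
opening: 0.55
finger_force: 0.0
```

```bash
python3 -c "
from h import *
to((*tray(-.0655,-.08),.017,3.0613),(*tray(-.092,-.08),.017,3.0613))
"
```

```text
t 10.8 at [ 0.4676 -0.2184  0.091 ] yaw 3.0615 rp [-3.1415 -0.0065] F [-0.3 -0.7  1. ] op 0.55
(np.float64(0.468993963028531), np.float64(-0.21908821559042968), 0.017) -> [-0.013, -0.004, 0.493] [-0.0, -0.008, 0.0]
(np.float64(0.4425793543220052), np.float64(-0.2169625517220986), 0.017) -> [0.164, -0.004, 0.495] [-0.0, -0.008, 0.0]
```

Request:
carry_out(
  deltas=[
    [[-0.013,-0.004,0.3],[0,-0.008,0],47],
    [[-0.013,-0.004,0.45],[0,-0.008,0],47],
    [[-0.013,-0.004,0.493],[0,-0.008,0],47],
    [[-0.013,-0.004,0.493],[0,-0.008,0],30],
    [[-0.013,-0.004,0.493],[0,-0.008,0],30],
    [[-0.013,-0.004,0.493],[0,-0.008,0],30],
    [[0.02,-0.004,0.493],[0,-0.008,0],30],
    [[0.05,-0.004,0.493],[0,-0.008,0],30],
    [[0.08,-0.004,0.493],[0,-0.008,0],30],
    [[0.11,-0.004,0.493],[0,-0.008,0],30],
    [[0.14,-0.004,0.493],[0,-0.008,0],30],
    [[0.164,-0.004,0.493],[0,-0.008,0],30],
    [[0.164,-0.004,0.493],[0,-0.008,0],30],
  ],
  squeeze=20,
)

```text
time: 12.48
tool_pos: [0.4422, -0.2174, 0.017]
orientation: [-3.141, 0.001, 3.061]
ft_force: [0.9, 0.2, 7.2]
opening: 0.387
finger_force: 20.7
```

Request:
carry_out(
  deltas=[
    [[0,0,0],[0,0,0],47],
    [[0,0,0],[0,0,0],47],
    [[0,0,-0.2],[0,0,0],47],
    [[0,0,-0.5],[0,0,0],47],
    [[-0.5,0,-0.5],[0,0,0],47],
    [[-0.59,0,-0.5],[0,0,0],47],
    [[-0.59,0,-0.5],[0,0,0],47],
  ],
)

```text
time: 13.35
tool_pos: [0.5316, -0.224, 0.0911]
orientation: [-3.141, -0.0, 3.062]
ft_force: [-1.2, 0.6, 0.0]
opening: 0.553
finger_force: 0.0
```

```bash
python3 -c "
from h import *
to((*tray(-.0033,-.08),.017,3.0613),(*tray(.014,-.08),.017,3.0613))
"
```

```text
t 13.3 at [ 0.5316 -0.224   0.0911] yaw 3.0621 rp [-3.1415 -0.    ] F [-1.2  0.6  0. ] op 0.553
(np.float64(0.5309935351623388), np.float64(-0.2240775096511916), 0.017) -> [0.004, -0.001, 0.494] [-0.0, -0.0, 0.001]
(np.float64(0.5482377891481086), np.float64(-0.2254652071954228), 0.017) -> [-0.112, -0.001, 0.494] [-0.0, -0.0, 0.001]
```

Request:
carry_out(
  deltas=[
    [[0.004,0,0.3],[0,0,0],47],
    [[0.004,0,0.45],[0,0,0],47],
    [[0.004,0,0.494],[0,0,0],47],
    [[0.004,0,0.494],[0,0,0],30],
    [[0.004,0,0.494],[0,0,0],30],
    [[0.004,0,0.494],[0,0,0],30],
    [[-0.02,0,0.494],[0,0,0],30],
    [[-0.05,0,0.494],[0,0,0],30],
    [[-0.08,0,0.494],[0,0,0],30],
    [[-0.112,0,0.494],[0,0,0],30],
    [[-0.112,0,0.494],[0,0,0],30],
    [[-0.112,0,0.494],[0,0,0],47],
    [[-0.112,0,0.494],[0,0,0],47],
    [[-0.112,0,0.3],[0,0,0],47],
    [[-0.112,0,0],[0,0,0],47],
    [[-0.112,0,-0.4],[0,0,0],47],
    [[-0.112,0,-0.4],[0,0,0],47],
  ],
)

```text
time: 15.48
tool_pos: [0.5491, -0.2265, 0.1561]
orientation: [-3.14, 0.007, 3.061]
ft_force: [-1.4, 0.8, -0.6]
opening: 0.553
finger_force: 0.0
```

```bash
python3 -c "
from h import *
print(tray(.0412,.0716))
to((*tray(.0412,.0716),.14,3.0613))
"
```

```text
[ 0.58751054 -0.07653552]
t 15.5 at [ 0.5491 -0.2265  0.1561] yaw 3.0608 rp [-3.1401  0.007 ] F [-1.4  0.8 -0.6] op 0.553
(np.float64(0.5875105438370327), np.float64(-0.07653552332030142), 0.14) -> [-0.174, 1.017, 0.107] [-0.002, 0.009, -0.001]
```

Request:
carry_out(
  deltas=[
    [[-0.174,1.0,0],[0,0.009,0],66],
    [[-0.174,1.0,0],[0,0.009,0],66],
    [[-0.174,1.0,0],[0,0.009,0],66],
    [[-0.174,1.0,0.3],[0,0.009,0],66],
    [[-0.174,1.0,0.3],[0,0.009,0],66],
    [[-0.174,1.0,0.3],[0,0.009,0],66],
  ],
)

```text
time: 16.23
tool_pos: [0.5855, -0.0789, 0.1075]
orientation: [-3.141, -0.007, 3.06]
ft_force: [1.1, 0.2, 0.5]
opening: 0.772
finger_force: 0.0
```

```bash
python3 -c "
from h import *
to((*tray(.0412,.0716),.016,3.0613),(*tray(.092,.0716),.016,3.0613))
"
```

```text
t 16.2 at [ 0.5855 -0.0789  0.1075] yaw 3.0601 rp [-3.1412 -0.0068] F [1.1 0.2 0.5] op 0.772
(np.float64(0.5875105438370327), np.float64(-0.07653552332030142), 0.016) -> [-0.016, 0.017, 0.61] [-0.0, -0.009, -0.002]
(np.float64(0.6381468503385993), np.float64(-0.08061038084902658), 0.016) -> [-0.355, 0.018, 0.607] [-0.0, -0.009, -0.002]
```

Request:
carry_out(
  deltas=[
    [[-0.016,0.017,0.3],[0,-0.009,0],66],
    [[-0.016,0.017,0.5],[0,-0.009,0],66],
    [[-0.016,0.017,0.6],[0,-0.009,0],66],
    [[-0.016,0.017,0.61],[0,-0.009,0],66],
    [[-0.016,0.017,0.61],[0,-0.009,0],45],
    [[-0.016,0.017,0.61],[0,-0.009,0],45],
    [[-0.016,0.017,0.61],[0,-0.009,0],45],
    [[-0.06,0.017,0.61],[0,-0.009,0],45],
    [[-0.1,0.017,0.61],[0,-0.009,0],45],
    [[-0.14,0.017,0.61],[0,-0.009,0],45],
    [[-0.18,0.017,0.61],[0,-0.009,0],45],
    [[-0.22,0.017,0.61],[0,-0.009,0],45],
    [[-0.26,0.017,0.61],[0,-0.009,0],45],
    [[-0.3,0.017,0.61],[0,-0.009,0],45],
    [[-0.33,0.017,0.61],[0,-0.009,0],45],
    [[-0.353,0.017,0.61],[0,-0.009,0],45],
    [[-0.353,0.017,0.61],[0,-0.009,0],45],
  ],
)

```text
time: 18.35
tool_pos: [0.6381, -0.08, 0.0165]
orientation: [3.142, 0.001, 3.061]
ft_force: [-6.0, 0.6, 13.7]
opening: 0.614
finger_force: 21.8
```

Request:
carry_out(
  deltas=[
    [[0,0,0],[0,0,0],66],
    [[0,0,0],[0,0,0],66],
    [[0,0,-0.2],[0,0,0],66],
    [[0,0,-0.6],[0,0,0],66],
    [[0.4,0,-0.6],[0,0,0],66],
    [[0.93,0,-0.6],[0,0,0],66],
    [[0.93,0,-0.6],[0,0,0],66],
    [[0.93,0,-0.6],[0,0,0],66],
  ],
)

```text
time: 19.35
tool_pos: [0.4982, -0.0685, 0.1053]
orientation: [3.141, 0.001, 3.061]
ft_force: [1.0, -0.2, -0.5]
opening: 0.769
finger_force: 0.0
```

```bash
python3 -c "
from h import *
to((*tray(-.0473,.0716),.016,3.0613),(*tray(-.092,.0716),.016,3.0613))
"
```

```text
t 19.4 at [ 0.4982 -0.0685  0.1053] yaw 3.0610 rp [3.1413e+00 8.0000e-04] F [ 1.  -0.2 -0.5] op 0.769
(np.float64(0.4992957185341067), np.float64(-0.06943660813738453), 0.016) -> [-0.007, -0.006, 0.595] [0.0, 0.001, -0.0]
(np.float64(0.4547397559234763), np.float64(-0.0658510543670299), 0.016) -> [0.291, -0.006, 0.595] [0.0, 0.001, -0.0]
```

Request:
carry_out(
  deltas=[
    [[-0.007,-0.006,0.3],[0,0,0],66],
    [[-0.007,-0.006,0.5],[0,0,0],66],
    [[-0.007,-0.006,0.575],[0,0,0],66],
    [[-0.007,-0.006,0.575],[0,0,0],66],
    [[-0.007,-0.006,0.575],[0,0,0],45],
    [[-0.007,-0.006,0.575],[0,0,0],45],
    [[-0.007,-0.006,0.575],[0,0,0],45],
    [[0.04,-0.006,0.575],[0,0,0],45],
    [[0.08,-0.006,0.575],[0,0,0],45],
    [[0.12,-0.006,0.575],[0,0,0],45],
    [[0.16,-0.006,0.575],[0,0,0],45],
    [[0.2,-0.006,0.575],[0,0,0],45],
    [[0.24,-0.006,0.575],[0,0,0],45],
    [[0.27,-0.006,0.575],[0,0,0],45],
    [[0.29,-0.006,0.575],[0,0,0],45],
    [[0.29,-0.006,0.575],[0,0,0],45],
  ],
)

```text
time: 21.35
tool_pos: [0.4564, -0.0661, 0.0196]
orientation: [3.142, 0.003, 3.061]
ft_force: [0.9, 0.2, 9.5]
opening: 0.581
finger_force: 21.2
```

Request:
carry_out(
  deltas=[
    [[0,0,0],[0,0,0],66],
    [[0,0,0],[0,0,0],66],
    [[0,0,-0.2],[0,0,0],66],
    [[0,0,-0.6],[0,0,0],66],
    [[0,0.3,-0.8],[0,0,0],66],
    [[0,0.9,-0.8],[0,0,0],66],
    [[0,0.9,-0.8],[0,0,0],66],
    [[0,0.9,-0.8],[0,0,0],66],
  ],
)

```text
time: 22.35
tool_pos: [0.4658, 0.0705, 0.1384]
orientation: [3.141, -0.0, 3.064]
ft_force: [-0.3, -1.0, -0.2]
opening: 0.774
finger_force: 0.0
```

```bash
cat >> h.py <<'E'
def cups():
    "nipples in both views: world xy at nipple height, and tray xy"
    ex=np.array([np.cos(TA),np.sin(TA)]);ey=np.array([-ex[1],ex[0]])
    for n in('top','scene'):
        h=cv2.cvtColor(arm.capture(n),cv2.COLOR_RGB2HSV)
        for nm,z,m in(('g',.057,cv2.inRange(h,(40,70,40),(90,255,255))),('r',.073,cv2.inRange(h,(0,90,60),(8,255,255))|cv2.inRange(h,(172,90,60),(180,255,255)))):
            k,l,st,ce=cv2.connectedComponentsWithStats(m,connectivity=8)
            for i in range(1,k):
                if 7<st[i,4]<25 and max(st[i,2:4])<=6 and min(st[i,2:4])>=3:
                    p=onz(n,ce[i],z)[:2];q=onz(n,ce[i],z+.004)[:2]
                    if .3<p[0]<.75 and -.3<p[1]<.3:
                        d=q-TC;inn=abs(d@ey)<.111 and abs(d@ex)<.131
                        print(n,nm,'tray' if inn else 'world',np.round([d@ex,d@ey] if inn else p,4))
E
python3 -c "
from h import *
cups()
to((.4307,.0522,.15,3.0613))
"
```

```text
top g tray [ 0.0654 -0.0796]
top g tray [ 0.0158 -0.0787]
top g tray [-0.0915 -0.0778]
top r world [0.6435 0.1113]
top r tray [0.0915 0.0735]
top r tray [-0.0912  0.0729]
scene g world [ 0.7383 -0.2098]
scene g world [0.4296 0.0537]
scene r tray [0.0901 0.0752]
scene r world [0.6423 0.1109]
scene r world [0.5078 0.112 ]
t 22.4 at [0.4658 0.068  0.1383] yaw 3.0610 rp [-3.1412e+00 -3.0000e-04] F [-0.3 -1.2  0. ] op 0.776
(0.4307, 0.0522, 0.15) -> [0.225, -0.124, -0.078] [-0.001, -0.0, -0.0]
```

Request:
carry_out(
  deltas=[
    [[0.227,-0.117,0.2],[0,0,0],55],
    [[0.227,-0.117,0.2],[0,0,0],55],
    [[0.227,-0.117,0.4],[0,0,0],55],
    [[0.227,-0.117,0.4],[0,0,0],55],
  ],
)

```text
time: 22.95
tool_pos: [0.4301, 0.0528, 0.0776]
orientation: [-3.14, -0.002, 3.06]
ft_force: [-0.8, 0.3, -0.1]
opening: 0.648
finger_force: 0.0
```

```bash
python3 -c "
from h import *
cups()
to((.4303,.0527,.012,3.0613))
"
```

```text
top g tray [ 0.0651 -0.0798]
top g tray [ 0.0161 -0.0785]
top g tray [-0.0915 -0.0778]
top r world [0.6435 0.1113]
top r tray [0.0918 0.0733]
top r world [0.5082 0.1116]
top r tray [-0.0912  0.0729]
scene g world [ 0.7383 -0.2098]
scene g tray [ 0.063  -0.0779]
scene r tray [0.0901 0.0752]
scene r world [0.6426 0.1108]
scene r world [0.5078 0.112 ]
t 23.1 at [0.4311 0.0533 0.079 ] yaw 3.0600 rp [-3.1413 -0.    ] F [-0.  -0.2  0.6] op 0.645
(0.4303, 0.0527, 0.012) -> [0.005, -0.004, 0.447] [-0.0, -0.0, -0.002]
```

Grasp the small cup, lift it, and carry it towards the small lane.

Request:
carry_out(
  deltas=[
    [[0.005,-0.004,0.3],[0,0,0],55],
    [[0.005,-0.004,0.44],[0,0,0],55],
    [[0.005,-0.004,0.447],[0,0,0],55],
    [[0.005,-0.004,0.447],[0,0,0],55],
    [[0.005,-0.004,0.447],[0,0,0],28],
    [[0.005,-0.004,0.447],[0,0,0],28],
    [[0.005,-0.004,0.447],[0,0,0],28],
    [[0.005,-0.004,0.447],[0,0,0],28],
    [[0.005,-0.004,0.35],[0,0,0],28],
    [[0.005,-0.004,0.2],[0,0,0],28],
    [[0.005,-0.004,-0.1],[0,0,0],28],
    [[0.005,-0.004,-0.4],[0,0,0],28],
    [[0.005,-0.004,-0.4],[0,0,0],28],
    [[0.005,-0.004,-0.4],[0,0,0],28],
  ],
  squeeze=20,
)

```text
time: 24.8
tool_pos: [0.4297, 0.0533, 0.1389]
orientation: [3.141, 0.001, 3.061]
ft_force: [-0.3, 0.3, -0.3]
opening: 0.408
finger_force: 19.8
```

```bash
python3 -c "
from h import *
print(tray(-.038,-.08))
to((.46,-.09,.14,3.0613))
b=snap('scene','sc5.png');cv2.imwrite('pics/c6.png',cv2.resize(cv2.imread('pics/sc5.png')[90:340,220:440],None,fx=2.2,fy=2.2))
"
```

```text
[ 0.49640535 -0.22129409]
t 24.8 at [0.4297 0.0533 0.1389] yaw 3.0611 rp [3.1413e+00 7.0000e-04] F [-0.3  0.3 -0.3] op 0.408
(0.46, -0.09, 0.14) -> [-0.278, -0.936, -0.008] [0.0, 0.001, -0.0]
```

View pics/c6.png

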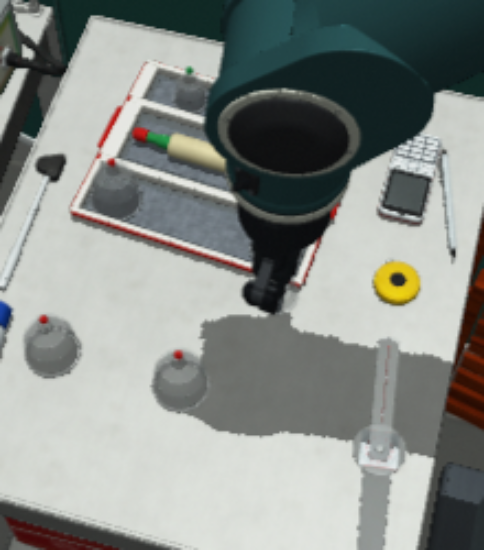

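The small cup is gone from the table, the grip force is 19.8 N at a 35 mm opening, and it is carried at (285,300) in the crop.

Request:
carry_out(
  deltas=[
    [[-0.278,-0.936,0],[0,0,0],28],
    [[-0.278,-0.936,0],[0,0,0],28],
    [[-0.278,-0.936,0],[0,0,0],28],
    [[-0.278,-0.936,0],[0,0,0],28],
    [[-0.278,-0.936,0],[0,0,0],28],
  ],
)

```text
time: 25.48
tool_pos: [0.4596, -0.0893, 0.1378]
orientation: [3.142, -0.001, 3.062]
ft_force: [0.3, 0.7, -0.1]
opening: 0.408
finger_force: 19.8
```

Request:
carry_out(
  deltas=[
    [[-0.17,-0.88,0],[0,0,0],28],
    [[-0.17,-0.88,0],[0,0,0],28],
    [[-0.17,-0.88,0],[0,0,0],28],
    [[-0.17,-0.88,0.2],[0,0,0],28],
    [[-0.17,-0.88,0.2],[0,0,0],28],
    [[-0.17,-0.88,0.2],[0,0,0],28],
  ],
)

```text
time: 26.22
tool_pos: [0.4753, -0.2228, 0.1091]
orientation: [3.141, 0.0, 3.062]
ft_force: [0.1, 0.0, -0.4]
opening: 0.405
finger_force: 19.9
```

```bash
python3 -c "
from h import *
cups()
to((*tray(-.038,-.08),.05,3.0613),(*tray(-.038,-.08),.016,3.0613))
"
```

```text
top g tray [ 0.0654 -0.0796]
top g tray [ 0.0158 -0.0787]
top g tray [-0.092  -0.0764]
top r world [0.6435 0.1113]
top r tray [0.0918 0.0733]
top r world [0.5082 0.1116]
top r tray [-0.0912  0.0729]
scene g tray [ 0.063  -0.0779]
scene g tray [ 0.0139 -0.0773]
scene r tray [0.0901 0.0752]
scene r tray [-0.0928  0.0738]
scene r world [0.6426 0.1108]
scene r world [0.5078 0.112 ]
t 26.3 at [ 0.4755 -0.2232  0.1094] yaw 3.0619 rp [-3.1414e+00  1.1000e-03] F [ 0.1  0.6 -0. ] op 0.408
(np.float64(0.49640534942209563), np.float64(-0.2212940931896411), 0.05) -> [-0.138, 0.024, 0.396] [-0.0, 0.001, 0.001]
(np.float64(0.49640534942209563), np.float64(-0.2212940931896411), 0.016) -> [-0.137, 0.024, 0.623] [-0.0, 0.001, 0.001]
```

Request:
carry_out(
  deltas=[
    [[-0.137,0.024,0],[0,0,0],28],
    [[-0.137,0.024,0.2],[0,0,0],28],
    [[-0.137,0.024,0.4],[0,0,0],28],
    [[-0.137,0.024,0.55],[0,0,0],28],
    [[-0.137,0.024,0.6],[0,0,0],28],
    [[-0.137,0.024,0.62],[0,0,0],28],
    [[-0.137,0.024,0.623],[0,0,0],28],
    [[-0.137,0.024,0.623],[0,0,0],47],
    [[-0.137,0.024,0.623],[0,0,0],47],
    [[-0.137,0.024,0.623],[0,0,0],47],
    [[-0.137,0.024,0.4],[0,0,0],47],
    [[-0.137,0.024,0.1],[0,0,0],47],
    [[-0.137,0.024,-0.3],[0,0,0],47],
    [[-0.137,0.5,-0.3],[0,0,0],60],
    [[-0.137,1,-0.3],[0,0,0],66],
    [[-0.137,1,-0.3],[0,0,0],66],
  ],
)

```text
time: 28.32
tool_pos: [0.5077, -0.072, 0.1537]
orientation: [3.141, 0.0, 3.065]
ft_force: [-0.3, -0.9, -0.8]
opening: 0.775
finger_force: 0.0
```

```bash
python3 -c "
from h import *
cups()
to((.508,.06,.15,3.0613))
"
```

```text
top g tray [ 0.0655 -0.0807]
top g tray [-0.0649 -0.0804]
top g tray [-0.0934 -0.0782]
top r world [0.6438 0.1111]
top r world [0.5082 0.1116]
scene g tray [-0.0956 -0.0773]
scene r tray [0.0901 0.0752]
scene r tray [-0.0932  0.0742]
scene r world [0.6426 0.1108]
scene r world [0.5078 0.112 ]
t 28.4 at [ 0.5077 -0.0731  0.1536] yaw 3.0650 rp [3.1409e+00 2.0000e-04] F [-0.1 -0.5 -1.2] op 0.773
(0.508, 0.06, 0.15) -> [0.066, 0.885, 0.024] [0.001, 0.0, 0.005]
```

Green nipples at tray x −65 and −93 are only 28 mm apart, which is less than a cup's width. I need to look.

Request:
carry_out(
  deltas=[
    [[0.066,0.885,0.0],[0,0,0],66],
    [[0.066,0.885,0.0],[0,0,0],66],
    [[0.066,0.885,0.0],[0,0,0],66],
    [[0.066,0.885,0.0],[0,0,0],66],
  ],
)

```text
time: 28.92
tool_pos: [0.5084, 0.0565, 0.1534]
orientation: [-3.141, 0.0, 3.061]
ft_force: [0.0, -1.0, 0.0]
opening: 0.769
finger_force: 0.0
```

```bash
python3 -c "
from h import *
cups()
a=snap('top','top6.png');b=snap('scene','sc6.png')
a=cv2.imread('pics/top6.png')[130:275,310:440];b=cv2.imread('pics/sc6.png')[100:240,240:400]
cv2.imwrite('pics/c7.png',cv2.hconcat([cv2.resize(a,(377,420),interpolation=2),cv2.resize(b,(420,420),interpolation=2)]))
"
```

```text
top g tray [ 0.0654 -0.0796]
top g tray [ 0.0158 -0.0787]
top g tray [-0.0503 -0.0768]
top g tray [-0.094 -0.078]
top r tray [0.0915 0.0735]
top r tray [-0.0912  0.0729]
scene g world [ 0.7379 -0.2089]
scene g tray [-0.0956 -0.0773]
scene r tray [0.0901 0.0752]
scene r tray [-0.0928  0.0738]
scene r world [0.6426 0.1108]
scene r world [0.5078 0.112 ]
```

View pics/c7.png

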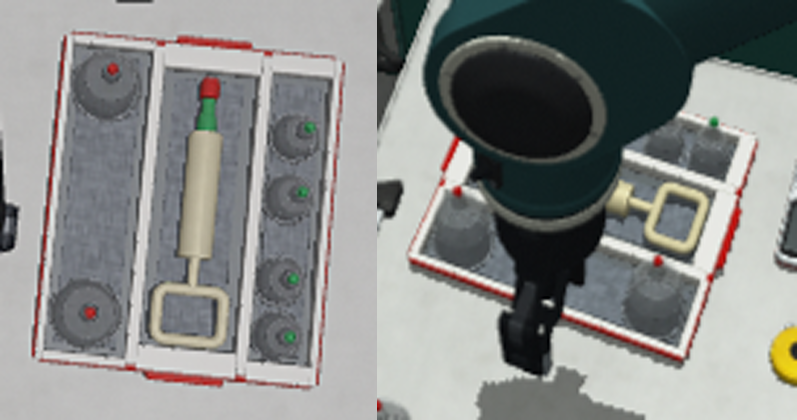

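All four small cups stand upright in the lane, at (305,130), (300,192), (285,280) and (283,336) in the crop. The last two are nearly touching. The pump lies in its channel. Next is large cup B.

```bash
python3 -c "
from h import *
to((.508,.1118,.1,3.0613),(.508,.1118,.014,3.0613))
"
```

```text
t 29.1 at [0.5084 0.0555 0.1534] yaw 3.0585 rp [-3.1411  0.    ] F [-0.4 -0.2  0.3] op 0.776
(0.508, 0.1118, 0.1) -> [0.034, 0.374, 0.356] [-0.001, 0.0, -0.004]
(0.508, 0.1118, 0.014) -> [0.034, 0.374, 0.929] [-0.001, 0.0, -0.004]
```

Request:
carry_out(
  deltas=[
    [[0.034,0.374,0],[0,0,0],75],
    [[0.034,0.374,0],[0,0,0],75],
    [[0.034,0.374,0.3],[0,0,0],75],
    [[0.034,0.374,0.6],[0,0,0],75],
    [[0.034,0.374,0.9],[0,0,0],75],
    [[0.034,0.374,0.93],[0,0,0],75],
    [[0.034,0.374,0.93],[0,0,0],75],
    [[0.034,0.374,0.93],[0,0,0],45],
    [[0.034,0.374,0.93],[0,0,0],45],
    [[0.034,0.374,0.93],[0,0,0],45],
    [[0.034,0.374,0.93],[0,0,0],45],
    [[0.034,0.374,0.8],[0,0,0],45],
    [[0.034,0.374,0.5],[0,0,0],45],
    [[0.034,0.374,0.2],[0,0,0],45],
    [[0.034,0.374,0],[0,0,0],45],
    [[0.034,0.374,0],[0,0,0],45],
  ],
)

```text
time: 31.12
tool_pos: [0.509, 0.114, 0.1566]
orientation: [3.139, 0.005, 3.061]
ft_force: [-0.5, 0.2, -1.7]
opening: 0.604
finger_force: 21.0
```

```bash
python3 -c "
from h import *
cups()
to((*tray(-.026,.21),.145,3.0613),(*tray(-.026,.072),.145,3.0613))
"
```

```text
top g tray [ 0.0654 -0.0796]
top g tray [ 0.0159 -0.0782]
top g tray [-0.0503 -0.0768]
top g tray [-0.094 -0.078]
top r world [0.6435 0.1113]
top r tray [0.0918 0.0733]
top r tray [-0.0912  0.0729]
scene r tray [-0.0928  0.0738]
scene r world [0.6426 0.1108]
t 31.2 at [0.5077 0.1137 0.1539] yaw 3.0611 rp [3.141e+00 1.000e-03] F [-0.6  0.   0.1] op 0.607
(np.float64(0.531628663621881), np.float64(0.06680887128102031), 0.145) -> [-0.184, -0.299, 0.06] [0.001, 0.001, -0.0]
(np.float64(0.5205591687603834), np.float64(-0.07074644953032191), 0.145) -> [-0.184, -1.219, 0.059] [0.001, 0.001, -0.0]
```

Request:
carry_out(
  deltas=[
    [[-0.184,-0.9,0],[0,0,0],45],
    [[-0.184,-0.9,0],[0,0,0],45],
    [[-0.184,-0.9,0],[0,0,0],45],
    [[-0.184,-0.9,0],[0,0,0],45],
    [[-0.184,-0.9,0],[0,0,0],45],
  ],
)

```text
time: 31.85
tool_pos: [0.5241, -0.0216, 0.153]
orientation: [3.141, -0.001, 3.063]
ft_force: [-0.0, -0.5, -0.7]
opening: 0.606
finger_force: 21.1
```

```bash
python3 -c "
from h import *
to((*tray(-.026,.072),.05,3.0613),(*tray(-.026,.072),.018,3.0613),(*tray(-.032,.072),.018,3.0613))
"
```

```text
t 31.9 at [ 0.5241 -0.0216  0.153 ] yaw 3.0629 rp [ 3.1413e+00 -8.0000e-04] F [-0.  -0.5 -0.7] op 0.606
(np.float64(0.5205591687603834), np.float64(-0.07074644953032191), 0.05) -> [-0.002, -0.329, 0.687] [0.0, -0.001, 0.002]
(np.float64(0.5205591687603834), np.float64(-0.07074644953032191), 0.018) -> [-0.003, -0.329, 0.9] [0.0, -0.001, 0.002]
(np.float64(0.5145785026381512), np.float64(-0.07026516714503941), 0.018) -> [0.037, -0.329, 0.9] [0.0, -0.001, 0.002]
```

Request:
carry_out(
  deltas=[
    [[-0.003,-0.329,0],[0,0,0],45],
    [[-0.003,-0.329,0.2],[0,0,0],45],
    [[-0.003,-0.329,0.5],[0,0,0],45],
    [[-0.003,-0.329,0.7],[0,0,0],45],
    [[-0.003,-0.329,0.8],[0,0,0],45],
    [[-0.003,-0.329,0.87],[0,0,0],45],
    [[-0.003,-0.329,0.9],[0,0,0],45],
    [[-0.003,-0.329,0.9],[0,0,0],45],
    [[0.02,-0.329,0.9],[0,0,0],45],
    [[0.037,-0.329,0.9],[0,0,0],45],
    [[0.037,-0.329,0.9],[0,0,0],45],
    [[0.037,-0.329,0.9],[0,0,0],68],
    [[0.037,-0.329,0.9],[0,0,0],68],
    [[0.037,-0.329,0.9],[0,0,0],68],
    [[0.037,-0.329,0.9],[0,0,0],68],
    [[0.037,-0.329,0.85],[0,0,0],68],
    [[0.037,-0.329,0.7],[0,0,0],68],
    [[0.037,-0.329,0.4],[0,0,0],68],
    [[0.037,-0.329,0],[0,0,0],68],
    [[0.037,-0.329,0],[0,0,0],68],
  ],
)

```text
time: 34.35
tool_pos: [0.5169, -0.0722, 0.1579]
orientation: [3.141, 0.007, 3.061]
ft_force: [0.3, -0.4, -0.3]
opening: 0.799
finger_force: 0.0
```

```bash
python3 -c "
from h import *
cups()
to((.6432,.0,.155,3.0613),(.6432,.1112,.1,3.0613))
"
```

```text
top g tray [-0.094 -0.078]
top r world [0.6438 0.1111]
scene g tray [-0.0517 -0.0749]
scene g tray [-0.0958 -0.0767]
scene r tray [0.0901 0.0752]
scene r tray [-0.032   0.0727]
scene r tray [-0.0932  0.0742]
scene r world [0.6423 0.1109]
t 34.5 at [ 0.515  -0.0718  0.1542] yaw 3.0610 rp [3.1413e+00 1.5000e-03] F [-0.6  0.7 -0.3] op 0.796
(0.6432, 0.0, 0.155) -> [-0.813, 0.546, -0.004] [0.0, 0.002, -0.0]
(0.6432, 0.1112, 0.1) -> [-0.753, 1.285, 0.363] [0.0, 0.002, -0.0]
```

Large B is placed at tray x −32. Next is large A.

Request:
carry_out(
  deltas=[
    [[-0.78,0.95,0],[0,0,0],75],
    [[-0.78,0.95,0],[0,0,0],75],
    [[-0.78,0.95,0],[0,0,0],75],
    [[-0.78,0.95,0],[0,0,0],75],
    [[-0.78,0.95,0],[0,0,0],75],
  ],
)

```text
time: 35.08
tool_pos: [0.6421, 0.0601, 0.152]
orientation: [-3.14, -0.002, 3.061]
ft_force: [-1.1, -1.2, 1.0]
opening: 0.875
finger_force: 0.0
```

```bash
python3 -c "
from h import *
cups()
to((.6431,.1112,.1,3.0613),(.6431,.1112,.014,3.0613))
"
```

```text
top g tray [ 0.0651 -0.0798]
top g tray [ 0.0158 -0.0787]
top g tray [-0.0507 -0.0769]
top g tray [-0.094 -0.078]
top r tray [0.0915 0.0735]
top r tray [-0.031   0.0715]
top r tray [-0.0912  0.0729]
scene g tray [ 0.063  -0.0779]
scene g tray [ 0.0139 -0.0773]
scene g tray [-0.0517 -0.0749]
scene g tray [-0.0958 -0.0767]
scene r tray [0.0901 0.0752]
scene r tray [-0.032   0.0727]
scene r tray [-0.0928  0.0738]
scene r world [0.6426 0.1108]
t 35.2 at [0.6423 0.0595 0.1529] yaw 3.0595 rp [-3.1409e+00 -1.1000e-03] F [-0.6  0.3 -0.1] op 0.884
(0.6431, 0.1112, 0.1) -> [0.022, 0.344, 0.353] [-0.001, -0.001, -0.002]
(0.6431, 0.1112, 0.014) -> [0.022, 0.345, 0.926] [-0.001, -0.001, -0.002]
```

Request:
carry_out(
  deltas=[
    [[0.022,0.345,0],[0,0,0],75],
    [[0.022,0.345,0],[0,0,0],75],
    [[0.022,0.345,0.3],[0,0,0],75],
    [[0.022,0.345,0.6],[0,0,0],75],
    [[0.022,0.345,0.9],[0,0,0],75],
    [[0.022,0.345,0.926],[0,0,0],75],
    [[0.022,0.345,0.926],[0,0,0],75],
    [[0.022,0.345,0.926],[0,0,0],45],
    [[0.022,0.345,0.926],[0,0,0],45],
    [[0.022,0.345,0.926],[0,0,0],45],
    [[0.022,0.345,0.926],[0,0,0],45],
    [[0.022,0.345,0.8],[0,0,0],45],
    [[0.022,0.345,0.5],[0,0,0],45],
    [[0.022,0.345,0.2],[0,0,0],45],
    [[0.022,0.345,0],[0,0,0],45],
    [[0.022,0.345,0],[0,0,0],45],
  ],
)

```text
time: 37.17
tool_pos: [0.6452, 0.1128, 0.1576]
orientation: [3.14, 0.005, 3.061]
ft_force: [-0.8, -0.5, 0.0]
opening: 0.574
finger_force: 20.6
```

```bash
python3 -c "
from h import *
to((*tray(.0302,.13),.15,3.0613))
"
```

```text
t 37.2 at [0.6452 0.1128 0.1576] yaw 3.0609 rp [3.1398 0.0053] F [-0.8 -0.5  0. ] op 0.574
(np.float64(0.5812304711630233), np.float64(-0.01744135535755606), 0.15) -> [0.356, -0.9, 0.047] [0.002, 0.007, -0.0]
```

Request:
carry_out(
  deltas=[
    [[0.356,-0.9,0],[0,0,0],45],
    [[0.356,-0.9,0],[0,0,0],45],
    [[0.356,-0.9,0],[0,0,0],45],
    [[0.356,-0.9,0],[0,0,0],45],
    [[0.356,-0.9,0],[0,0,0],45],
  ],
)

```text
time: 37.8
tool_pos: [0.5802, -0.0163, 0.1535]
orientation: [3.141, 0.0, 3.062]
ft_force: [-0.1, -0.1, -1.0]
opening: 0.571
finger_force: 20.6
```

```bash
python3 -c "
from h import *
to((*tray(.0302,.072),.05,3.0613),(*tray(.0302,.072),.018,3.0613))
cups()
b=snap('scene','sc8.png');cv2.imwrite('pics/c8.png',cv2.resize(cv2.imread('pics/sc8.png')[90:250,220:420],None,fx=3,fy=3,interpolation=2))
"
```

```text
t 37.8 at [ 0.5802 -0.0163  0.1535] yaw 3.0625 rp [3.1411e+00 2.0000e-04] F [-0.1 -0.1 -1. ] op 0.571
(np.float64(0.5765780747719591), np.float64(-0.07525446120580134), 0.05) -> [-0.007, -0.394, 0.69] [0.001, 0.0, 0.002]
(np.float64(0.5765780747719591), np.float64(-0.07525446120580134), 0.018) -> [-0.007, -0.394, 0.903] [0.001, 0.0, 0.002]
top g tray [ 0.0651 -0.0798]
top g tray [ 0.0158 -0.0787]
top g tray [-0.0503 -0.0768]
top g tray [-0.094 -0.078]
scene g world [ 0.7382 -0.2094]
scene g tray [ 0.063  -0.0779]
scene g tray [ 0.0139 -0.0773]
scene g tray [-0.0517 -0.0749]
scene g tray [-0.0958 -0.0767]
scene r tray [0.1096 0.053 ]
scene r tray [-0.032   0.0727]
scene r tray [-0.0928  0.0738]
```

View pics/c8.png

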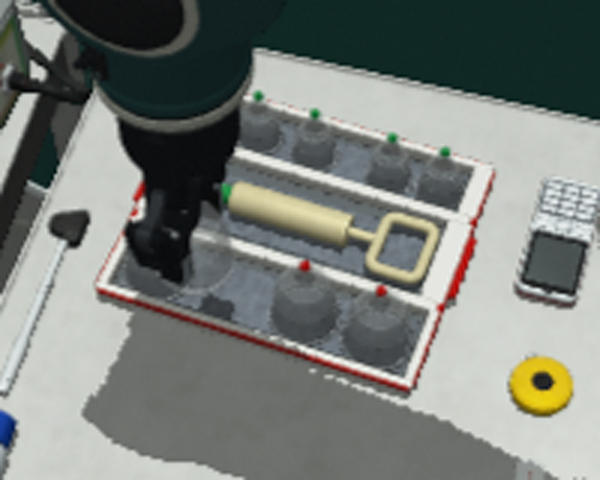

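```bash
python3 -c "
from h import *
p=arm.camera_params('scene')
P=np.array([[.5802,-.0163,z] for z in(.1535,.1395,.1725,.2155)]+[[.5802+.029,-.0163,.1395],[.5802-.029,-.0163,.1395],[.5802,.0127,.1395]])
uv=cv2.projectPoints(P,np.ravel(p['rvec']),np.ravel(p['tvec']),np.array(p['intrinsics']),None)[0][:,0]
print(((uv-[220,90])*3).round())
print(arm.camera_params('wrist'))
snap('wrist','w8.png')
"
```

```text
[[191. 245.]
 [192. 256.]
 [189. 229.]
 [185. 192.]
 [153. 247.]
 [232. 265.]
 [179. 290.]]
{'intrinsics': array([[312.09849898,   0.        , 323.33678687],
       [  0.        , 312.09849898, 199.49588894],
       [  0.        ,   0.        ,   1.        ]]), 'mount': array([[-2.08276770e-04, -9.61806554e-01, -2.73729994e-01,
         7.07077753e-02],
       [ 9.99999931e-01, -1.16565336e-04, -3.51307688e-04,
        -5.11445943e-04],
       [ 3.05982608e-04, -2.73730049e-01,  9.61806512e-01,
        -1.43379247e-01],
       [ 0.00000000e+00,  0.00000000e+00,  0.00000000e+00,
         1.00000000e+00]])}
```

View pics/w8.png

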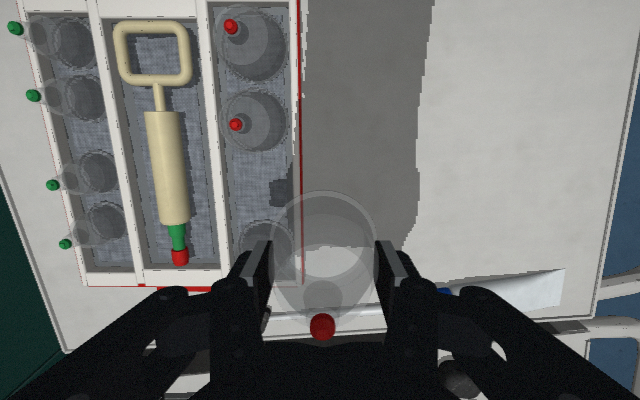

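The wrist view shows the held cup with its rim circle centred near (323,245), bottom edge hidden, and its nipple at (322,327). I'll compare this with where an upright cup would appear.

```bash
python3 -c "
from h import *
p=arm.camera_params('wrist');M=np.linalg.inv(p['mount']);K=np.array(p['intrinsics'])
def pr(q):
  c=M[:3,:3]@np.array(q)+M[:3,3];u=K@c;return (u[:2]/u[2]).round()
for tilt in (0,15,30,-15):
  r=R.from_euler('y',tilt,degrees=True);piv=np.array([0,0,-.006])
  f=lambda q:pr(r.apply(np.array(q)-piv)+piv)
  print(tilt,'nip',f((0,0,-.061)),'rim',[f((.029*np.cos(a),.029*np.sin(a),.014)).tolist() for a in (0,np.pi/2,np.pi,-np.pi/2)])
"
```

```text
0 nip [325. 343.] rim [[324.0, 194.0], [377.0, 245.0], [324.0, 292.0], [271.0, 245.0]]
15 nip [325. 375.] rim [[324.0, 190.0], [378.0, 237.0], [324.0, 276.0], [271.0, 237.0]]
30 nip [325. 392.] rim [[325.0, 191.0], [379.0, 230.0], [324.0, 260.0], [270.0, 230.0]]
-15 nip [325. 301.] rim [[324.0, 201.0], [377.0, 254.0], [324.0, 307.0], [272.0, 254.0]]
```

Request:
carry_out(
  deltas=[
    [[-0.016,-0.394,0],[0,0,0],45],
    [[-0.016,-0.394,0.2],[0,0,0],45],
    [[-0.016,-0.394,0.4],[0,0,0],45],
    [[-0.016,-0.394,0.6],[0,0,0],45],
    [[-0.016,-0.394,0.65],[0,0,0],45],
    [[-0.016,-0.394,0.65],[0,0,0],45],
  ],
)

```text
time: 38.75
tool_pos: [0.5776, -0.0767, 0.0561]
orientation: [-3.141, -0.0, 3.061]
ft_force: [0.1, -1.5, 0.1]
opening: 0.573
finger_force: 20.6
```

```bash
python3 -c "
from h import *
to((*tray(.0315,.072),.018,3.0613))
snap('wrist','w9.png')
"
```

```text
t 38.8 at [ 0.5776 -0.0767  0.0561] yaw 3.0613 rp [-3.1414e+00 -1.0000e-04] F [ 0.1 -1.5  0.1] op 0.573
(np.float64(0.5778738857651093), np.float64(-0.0753587390559459), 0.018) -> [-0.001, 0.009, 0.254] [-0.0, -0.0, 0.0]
```

View pics/w9.png

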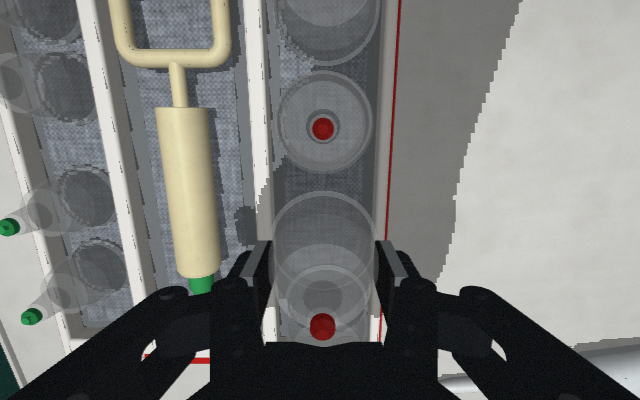

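The held cup at (323,245) lines up with the lane, between the neighbour at (322,120) and the packed cup behind it. I'll lower it slowly and release.

Request:
carry_out(
  deltas=[
    [[-0.001,0.009,0.08],[0,0,0],45],
    [[-0.001,0.009,0.14],[0,0,0],45],
    [[-0.001,0.009,0.19],[0,0,0],45],
    [[-0.001,0.009,0.22],[0,0,0],45],
    [[-0.001,0.009,0.24],[0,0,0],45],
    [[-0.001,0.009,0.254],[0,0,0],45],
    [[-0.001,0.009,0.254],[0,0,0],45],
  ],
)

```text
time: 39.67
tool_pos: [0.5785, -0.0757, 0.0195]
orientation: [3.141, 0.002, 3.06]
ft_force: [-7.7, 1.2, 28.5]
opening: 0.574
finger_force: 30.6
```

Request:
carry_out(
  deltas=[
    [[0,0,0],[0,0,0],68],
    [[0,0,0],[0,0,0],68],
    [[0,0,0],[0,0,0],68],
    [[0,0,0],[0,0,0],68],
    [[0,0,-0.05],[0,0,0],68],
    [[0,0,-0.15],[0,0,0],68],
    [[0,0,-0.3],[0,0,0],68],
    [[0,0,-0.6],[0,0,0],68],
    [[0,0,-0.9],[0,0,0],68],
    [[0,0.9,-0.9],[0,0,0],68],
    [[0,0.9,-0.9],[0,0,0],68],
    [[0,0.9,-0.9],[0,0,0],68],
    [[0,0.9,-0.9],[0,0,0],68],
  ],
)

```text
time: 41.3
tool_pos: [0.5885, 0.0594, 0.1535]
orientation: [-3.142, 0.001, 3.062]
ft_force: [0.0, -0.7, -0.3]
opening: 0.795
finger_force: 0.0
```

Request:
carry_out(
  deltas=[
    [[0,1,0],[0,0,0],68],
    [[0,1,0],[0,0,0],68],
    [[0,1,0],[0,0,0],68],
    [[0,1,0],[0,0,0],68],
    [[0,1,0],[0,0,0],68],
  ],
)

```text
time: 41.92
tool_pos: [0.601, 0.2059, 0.153]
orientation: [-3.14, 0.0, 3.058]
ft_force: [0.1, -0.9, 0.8]
opening: 0.797
finger_force: 0.0
```

```bash
python3 -c "
from h import *
to((.5,.2,.2,3.0613));cups()
a=snap('top','top9.png');b=snap('scene','sc9.png')
a=cv2.imread('pics/top9.png')[115:285,195:440];b=cv2.imread('pics/sc9.png')[100:240,240:400]
cv2.imwrite('pics/c9.png',cv2.hconcat([cv2.resize(a,(440,305),interpolation=2),cv2.resize(b,(350,305),interpolation=2)]))
h=cv2.cvtColor(cv2.imread('pics/top9.png'),cv2.COLOR_BGR2HSV)
m=cv2.inRange(h,(12,40,90),(40,200,255));m[:,:355]=0;m[:,405:]=0;m[:145]=0;m[262:]=0
ex=np.array([np.cos(TA),np.sin(TA)]);ey=np.array([-ex[1],ex[0]])
v,u=np.nonzero(m);W=np.array([onz('top',p,.0175)[:2] for p in zip(u,v)])-TC;L=np.c_[W@ex,W@ey]
for a0,a1 in((-.12,-.065),(-.03,.06)):
  k=(L[:,0]>a0)&(L[:,0]<a1);print(L[k].min(0).round(4),L[k].max(0).round(4))
"
```

```text
t 41.9 at [0.601  0.2059 0.153 ] yaw 3.0582 rp [-3.1405e+00  3.0000e-04] F [ 0.1 -0.9  0.8] op 0.797
(0.5, 0.2, 0.2) -> [0.668, -0.096, -0.314] [-0.001, 0.0, -0.004]
top g tray [ 0.0654 -0.0796]
top g tray [ 0.0161 -0.0785]
top g tray [-0.0503 -0.0768]
top g tray [-0.094 -0.078]
top r tray [0.0918 0.0733]
top r tray [0.0308 0.0724]
top r tray [-0.031   0.0715]
top r tray [-0.0912  0.0729]
scene r tray [-0.0323  0.073 ]
scene r tray [-0.0928  0.0738]
[-0.1083 -0.0369] [-0.0651  0.023 ]
[-0.03   -0.0204] [0.0599 0.0054]
```

View pics/c9.png

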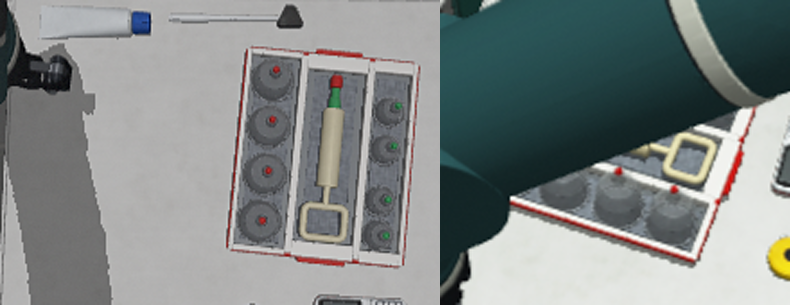

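The final view shows four large cups, four small cups and the pump in place, with the bystander items undisturbed.

```bash
python3 -c "
from h import *
print(arm.finish_job())"
```

```text
the job is handed in; nothing more can be done
None
```

The job is handed in at about 42 s of 210 s: the plunger is home, the pump lies flat in the middle channel, and all three used cups (two large, one small) stand upright in their lanes. The used small cup seemed to rock briefly on release, then settled upright about 12 mm along the lane from where I set it. I have no verdict, because the hand-in call returned no score.

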